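Load the chemistry reagent carrier

TASK

Load the reagent carrier for the chemistry analyser's next run: stand each of the four square white bottles upright on the bottom of the liner that matches its cap colour, setting it down rather than dropping it in. The round amber bottles belong to the blood counter: leave them standing where they are, even though their caps look the same.

Things in the scene. Friction and masses are not known exactly. Their poses are not given: they have to be found in the camera images.
- bottle_blue: Square white plastic reagent bottle with a blue screw cap, loose, standing upright, about 75 g. Body 32 x 32 mm with rounded edges and 56 mm high, a 25 x 25 mm shoulder to 62 mm, then a round cap 22 mm in diameter from 68 to 84 mm above the underside; grip it by cap or body. Origin: centre of the underside; z up, x and y square to the body's flat sides.
- bottle_green: Square white plastic reagent bottle with a green screw cap, loose, standing upright, about 75 g. Body 32 x 32 mm with rounded edges and 56 mm high, a 25 x 25 mm shoulder to 62 mm, then a round cap 22 mm in diameter from 68 to 84 mm above the underside; grip it by cap or body. Origin: centre of the underside; z up, x and y square to the body's flat sides.
- bottle_yellow: Square white plastic reagent bottle with a yellow screw cap, loose, standing upright, about 75 g. Body 32 x 32 mm with rounded edges and 56 mm high, a 25 x 25 mm shoulder to 62 mm, then a round cap 22 mm in diameter from 68 to 84 mm above the underside; grip it by cap or body. Origin: centre of the underside; z up, x and y square to the body's flat sides.
- bottle_red: Square white plastic reagent bottle with a red screw cap, loose, standing upright, about 75 g. Body 32 x 32 mm with rounded edges and 56 mm high, a 25 x 25 mm shoulder to 62 mm, then a round cap 22 mm in diameter from 68 to 84 mm above the underside; grip it by cap or body. Origin: centre of the underside; z up, x and y square to the body's flat sides.
- liner_blue: Blue open square liner, one of four in a row at 62 mm pitch, in any order, in a pale grey carrier (fixed; rim 20 mm high, a 44 mm high carrying loop beyond each end). Outside 54 x 54 mm, inside 48 x 48 mm, 36 mm high, floor 3 mm. Origin: centre of its underside, 5 mm above the bench (inner floor 8 mm, rim 41 mm above the bench); y along the row, x across it. Fixed.
- liner_green: Green open square liner, one of four in a row at 62 mm pitch, in any order, in a pale grey carrier (fixed; rim 20 mm high, a 44 mm high carrying loop beyond each end). Outside 54 x 54 mm, inside 48 x 48 mm, 36 mm high, floor 3 mm. Origin: centre of its underside, 5 mm above the bench (inner floor 8 mm, rim 41 mm above the bench); y along the row, x across it. Fixed.
- liner_yellow: Yellow open square liner, one of four in a row at 62 mm pitch, in any order, in a pale grey carrier (fixed; rim 20 mm high, a 44 mm high carrying loop beyond each end). Outside 54 x 54 mm, inside 48 x 48 mm, 36 mm high, floor 3 mm. Origin: centre of its underside, 5 mm above the bench (inner floor 8 mm, rim 41 mm above the bench); y along the row, x across it. Fixed.
- liner_red: Red open square liner, one of four in a row at 62 mm pitch, in any order, in a pale grey carrier (fixed; rim 20 mm high, a 44 mm high carrying loop beyond each end). Outside 54 x 54 mm, inside 48 x 48 mm, 36 mm high, floor 3 mm. Origin: centre of its underside, 5 mm above the bench (inner floor 8 mm, rim 41 mm above the bench); y along the row, x across it. Fixed.
- amber_blue: Look-alike that does not belong: round dark-brown (amber) bottle, 35 mm in diameter, with the same blue cap and the same height (84 mm) as the square one; loose, upright, about 75 g. Origin: centre of the underside.
- amber_red: Look-alike that does not belong: round dark-brown (amber) bottle, 35 mm in diameter, with the same red cap and the same height (84 mm) as the square one; loose, upright, about 75 g. Origin: centre of the underside.
Things that resemble listed ones, but are neither listed nor needed, are in the scene too. Leave any purple look-alike of the bottle_green alone.

How it is judged:
At the end, for the whole second after the job is handed in: Each square bottle stands in the liner of its cap colour: underside on the liner's floor (within 5 mm), centred within 14 mm, tilted less than 0.12 rad (7 degrees), released and at rest; both amber bottles stand upright within 25 mm of where they started (horizontal distance between bottle_blue and liner_blue below 0.014 m and z of bottle_blue in the frame of liner_blue between 0 and 0.008 m and angle between each of bottle_blue, bottle_green, bottle_yellow, bottle_red, amber_blue, amber_red's own z axis and vertical below 0.12 rad and linear speed of each of bottle_blue, bottle_green, bottle_yellow, bottle_red, amber_blue, amber_red below 0.02 m/s and angular speed of each of bottle_blue, bottle_green, bottle_yellow, bottle_red below 0.2 rad/s and horizontal distance between bottle_green and liner_green below 0.014 m and z of bottle_green in the frame of liner_green between 0 and 0.008 m and horizontal distance between bottle_yellow and liner_yellow below 0.014 m and z of bottle_yellow in the frame of liner_yellow between 0 and 0.008 m and horizontal distance between bottle_red and liner_red below 0.014 m and z of bottle_red in the frame of liner_red between 0 and 0.008 m and distance of each of amber_blue, amber_red from where it was at the start of the episode below 0.025 m); the robot touches nothing.
It fails at once if a square bottle is dropped into its liner (moves faster than 0.8 m/s within 30 mm of the liner's centre line) ((horizontal distance between bottle_blue and liner_blue below 0.03 m and linear speed of bottle_blue above 0.8 m/s) or (horizontal distance between bottle_green and liner_green below 0.03 m and linear speed of bottle_green above 0.8 m/s) or (horizontal distance between bottle_yellow and liner_yellow below 0.03 m and linear speed of bottle_yellow above 0.8 m/s) or (horizontal distance between bottle_red and liner_red below 0.03 m and linear speed of bottle_red above 0.8 m/s)).
It fails at once if the blue-capped amber bottle is carried off, pushed more than 25 mm or knocked over (distance of amber_blue from where it was at the start of the episode above 0.025 m or angle between amber_blue's own z axis and vertical above 0.5 rad).
It fails at once if the red-capped amber bottle is carried off, pushed more than 25 mm or knocked over (distance of amber_red from where it was at the start of the episode above 0.025 m or angle between amber_red's own z axis and vertical above 0.5 rad).
It also fails if it takes over 112 s, if anything falls off the work surface, if the arm or the gripper's body presses on something with over 40 N, if the wrist force passes 120 N, or if a joint passes its speed limit or range.

ROBOT

A 7-joint arm with a two-finger parallel gripper is mounted at the origin on the work surface. World frame = base frame: x ahead of the robot, y to its left, z up, the work surface at z = 0. Lengths are in m, angles in rad, forces in N, time in s.
With the tool pointing down it reaches from about 0.4 to 0.875 m from the base axis. Payload 19.3 kg.
Tool frame: the origin (TCP) lies at the very end of the fingers, on their centre line; the grasp point (between the pads) lies 19 mm behind it; z points along the fingers, y is the line along which they close (so a half turn about z gives the same grasp; the last joint's range is limited). The gripper opens to 85 mm and grips with 20 to 120 N. Pads are 22 mm wide; open, the fingers measure 114 mm over their backs; the gripper's body (76 mm by 85 mm) begins 54 mm behind the grasp point. The pads swing forward as they close: fully open they stand 13 mm farther back than shut.
Start: joints at [1.094, 0.521, -0.036, 1.599, 0.021, 1.021, -0.113], TCP at [0.247, -0.574, 0.206] pointing down, gripper open.
Joint ranges: [-2.91, 2.91], [-0.3, 2.13], [-1.5, 1.42], [0.17, 2.43], [-1.26, 4.41], [0.16, 1.93], [-2.52, 2.52]. Speed limits (rad/s): [1.89, 1.89, 2.39, 2.39, 3.01, 3.01, 3.01].

INTERFACE

Orientations are given as [roll, pitch, yaw] about the fixed x, y, z axes, in that order (R = Rz(yaw) Ry(pitch) Rx(roll)).
In Python, from workcell import monitor, optics, job_done gives the robot as it stands.
- The arm moves only by the shell command python3 -m handwheel 'ROWS' [FORCE]. ROWS is JSON, a list of rows, each an object of numbers: "dx", "dy", "dz": the shift along the tool's x, y, z in cm; "wx", "wy", "wz": the turn, a rotation vector about the tool's x, y, z in rad; "claw": the opening in per cent of the stroke, from 0 (shut) to 100 (fully open). A call has 1 to 8 rows; each row shifts and turns the commanded pose from where the row before left it, along the tool's axes as they then stand; what a row does not reach is not made up. A row lasts 1/8 s, in which the tool goes at most 62.5 mm and 10.7 degrees, less where a joint would pass 70% of its speed; a pose out of reach is approached as far as the arm can. A call with a gripper value outside its range is refused whole. The fingers move at their own pace and stop on an object; FORCE is the grip in N (left out, the last holds). Time passes only in rows, so rows that do not move let the fingers close. It gives the time, the measured TCP pose, the force, the opening and the grip force at its end, in the units of the state.
- monitor.observe(): the state, without advancing time (a new reading comes with each control period).
- optics.grab_frame(name): name is "scene" or "top" or "wrist"; returns a dict with "frame" (480x640x3 uint8, blue, green, red), "fovy" (degrees; the focal length in pixels is half the picture's height over the tangent of half this angle, whatever the lens; pixels are square), "cx", "cy" (the principal point, pixels), "R" (3x3) and "t" (3): a world point X has camera coordinates R X + t. Camera axes: x right, y down, z forward; pixel columns grow to the right and rows downward; lengths in m; the calibration is good to about 2 mm. A picture is of the moment at which its call begins. There is no depth.
- job_done(): hands the job in; it is judged then, once.
Trained networks look in the newest picture that a camera, given by its name, has taken for a name from the list of things; names that differ only in an ending like _2 or _b are one class to them, and where a whole thing is asked for, a point or a joint stands for the part that bears it (a point fixed in the world has none). Each returns a list of dicts, best first, with "p" (0 to 1); they miss things now and then, are a little off and sometimes report something else, mostly with a low value. They report only what shows in the picture. A call takes as long as a camera call. They do not tell look-alikes from the thing itself.
- optics.masks_of(name, camera): "region" (480x640 bool, what is visible of it) and "rect" ([left, top, width, height] in pixels, round what is visible of it).
The state is a dict: "clock": time; "qpos": joint angles; "qd": joint speeds; "joint_efforts": joint torques, N m; "position": TCP position; "tool_rot": TCP orientation; "force": force on the tool from outside, world axes, zero at the start; "moment": the same for the moment, N m; "grip_width": finger opening in m; "finger_force": force on a finger pad.
Only numpy, scipy, OpenCV 4.12 (cv2) and the standard library are available. Lean on these libraries where they do the work, as an engineer would, in place of code of your own. Each camera call takes 0.05 s, during which the arm holds its last target. There are 200 camera calls.

## Working session

There is one attempt and no reset: what is moved stays moved. The work goes in short steps, Python scripts to look and compute and a shell command to move; the robot and the scene stay as the last step left them, time stands still between calls to the robot, and variables do not carry over. Pictures are saved under pics/ and viewed, at most 14 in all, crops included, and the job is handed in when it is done.

```bash
mkdir -p pics; ls
python3 - <<'E'
from workcell import monitor, optics
import cv2
s=monitor.observe(); print({k:s[k] for k in('clock','position','tool_rot','grip_width')})
for c in('scene','top'):
    f=optics.grab_frame(c); cv2.imwrite(f'pics/{c}0.png',f['frame']); print(c,f['fovy'],f['cx'],f['cy'],f['R'],f['t'])
E
```

```text
pics
{'clock': 0.0, 'position': array([ 0.2471068 , -0.57367713,  0.20562117]), 'tool_rot': array([-3.14045016e+00,  7.52163608e-05,  4.06751733e-01]), 'grip_width': 0.0855217637140545}
scene 56.90011462011157 327.4051778230977 244.16763323202937 [[-0.54069697  0.84121034 -0.00345592]
 [ 0.44317455  0.2813585  -0.85113672]
 [-0.71501266 -0.46173862 -0.5249327 ]] [ 0.29230299 -0.17287655  1.17336523]
top 57.8616461479869 324.13210354666745 246.29973383138164 [[ 0.01191508 -0.99991814 -0.00466312]
 [-0.9727245  -0.01051039 -0.23172521]
 [ 0.23165723  0.00729696 -0.97277011]] [0.00525127 0.5116401  0.88949663]
```

View pics/top0.png

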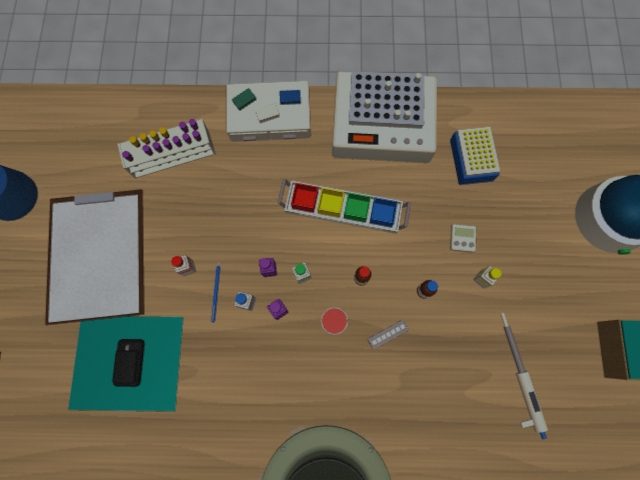

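View pics/scene0.png

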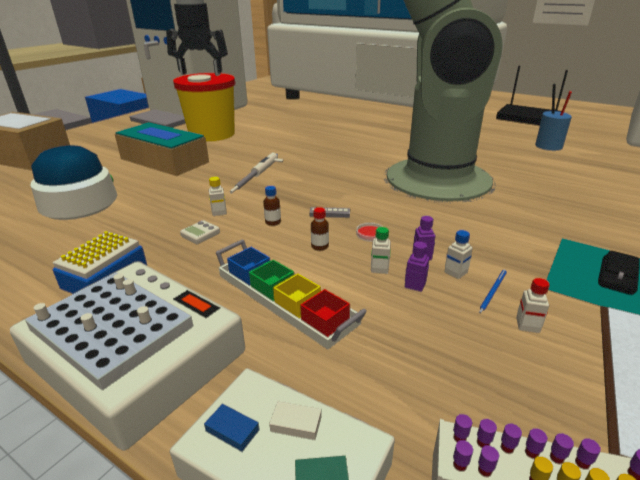

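Candidates in the top picture:
- Square white bottles: red (180,263), blue (243,300), green (302,271), yellow (488,277).
- Look-alikes to leave: amber red (363,274), amber blue (428,289), purple (267,267) and (278,309), and a red disc (334,321).
- Liners: red (304,199), yellow (331,204), green (357,208), blue (383,212).

```bash
cat > h.py <<'E'
import numpy as np, cv2
from workcell import monitor, optics
def back(f,u,v,z):
    fl=240/np.tan(np.radians(f['fovy'])/2)
    d=f['R'].T@np.array([(u-f['cx'])/fl,(v-f['cy'])/fl,1]); c=-f['R'].T@f['t']
    return (c+d*(z-c[2])/d[2])[:2]
def proj(f,X):
    fl=240/np.tan(np.radians(f['fovy'])/2); q=f['R']@np.array(X)+f['t']
    return q[0]/q[2]*fl+f['cx'], q[1]/q[2]*fl+f['cy']
HUE={'blue':(100,128),'green':(45,85),'yellow':(20,34),'red':(0,8)}
def color(f,c):
    h=cv2.cvtColor(f['frame'],cv2.COLOR_BGR2HSV); lo,hi=HUE[c]
    m=cv2.inRange(h,(lo,120,60),(hi,255,255))
    if c=='red': m|=cv2.inRange(h,(172,120,60),(179,255,255))
    return m
def blobs(m,n=20):
    k,_,s,c=cv2.connectedComponentsWithStats(m)
    return [(c[i].round(1).tolist(),int(s[i,4]),s[i,:4].tolist()) for i in range(1,k) if s[i,4]>=n]
E
python3 - <<'E'
from h import *
for cam in('top','scene'):
    f=optics.grab_frame(cam)
    for c in HUE:
        for n in('bottle_','liner_')+(('amber_',) if c in('blue','red') else ()):
            for d in optics.masks_of(n+c,cam)[:3]:
                l,t,w,h=d['rect']; m=d['region'].astype(np.uint8)*255
                b=sorted(blobs(m&color(f,c),8),key=lambda b:-b[1])[:1]
                z=.041 if n=='liner_' else .078
                if b: print(cam,n+c,round(d['p'],2),d['rect'],b[0][0],b[0][1],back(f,*b[0][0],z).round(4))
E
```

```text
top bottle_blue 0.77 [234.9, 288.8, 22.9, 20.7] [240.5, 298.4] 86 [0.3936 0.1841]
top liner_blue 0.76 [370.1, 198.9, 25.5, 27.7] [383.2, 211.7] 591 [ 0.5984 -0.1221]
top liner_blue 0.37 [237.8, 292.7, 21.3, 16.1] [240.6, 298.4] 85 [0.3978 0.1913]
top bottle_green 0.51 [293.6, 266.3, 17.0, 19.6] [299.9, 268.6] 78 [0.4582 0.0617]
top liner_green 0.81 [345.0, 192.0, 24.7, 31.0] [356.6, 206.5] 436 [ 0.6102 -0.0617]
top bottle_yellow 0.95 [474.4, 268.4, 27.2, 19.3] [494.6, 273.4] 103 [ 0.4524 -0.3493]
top liner_yellow 0.75 [316.5, 189.3, 29.9, 29.8] [330.3, 201.9] 602 [ 0.6207 -0.0017]
top bottle_red 0.86 [171.1, 255.1, 24.2, 21.1] [176.7, 261.0] 93 [0.4717 0.3247]
top liner_red 0.6 [292.3, 182.0, 27.3, 33.7] [304.4, 196.9] 591 [0.6321 0.0579]
top amber_red 0.6 [354.4, 267.2, 17.8, 18.5] [363.9, 272.5] 102 [ 0.4513 -0.0738]
scene bottle_blue 0.83 [441.1, 229.9, 32.8, 47.4] [461.9, 236.2] 137 [0.393  0.1824]
scene liner_blue 0.98 [225.2, 247.1, 44.3, 39.3] [245.7, 262.6] 785 [ 0.6164 -0.1191]
scene amber_blue 0.55 [262.4, 184.9, 17.2, 41.6] [270.0, 190.5] 81 [ 0.424  -0.2179]
scene bottle_green 0.82 [371.6, 227.5, 19.7, 43.8] [381.6, 232.7] 130 [0.4566 0.0596]
scene liner_green 0.77 [249.3, 259.4, 45.8, 39.4] [268.7, 276.7] 946 [ 0.6274 -0.0591]
scene bottle_yellow 0.93 [210.2, 172.6, 16.1, 46.4] [214.4, 181.4] 109 [ 0.4522 -0.351 ]
scene liner_yellow 0.69 [274.6, 277.0, 49.9, 44.5] [294.6, 292.6] 1152 [0.6387 0.0021]
scene bottle_red 0.63 [513.9, 279.6, 34.0, 53.2] [539.4, 286.0] 239 [0.4721 0.3235]
scene liner_red 0.84 [300.3, 289.5, 51.1, 46.8] [325.1, 311.7] 1519 [0.6514 0.0673]
scene amber_red 0.88 [309.7, 208.8, 18.8, 39.0] [319.1, 212.9] 130 [ 0.4531 -0.0747]
```

Run:
```python
import cv2
a=cv2.imread('pics/top0.png')[180:340,160:510]
cv2.imwrite('pics/crop0.png',cv2.resize(a,(800,366),interpolation=cv2.INTER_CUBIC))
```

```text
(no output)
```

View pics/crop0.png

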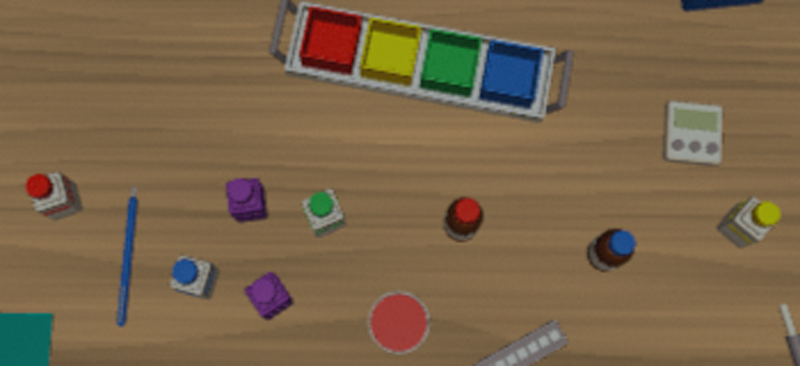

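The crop shows square white bodies under red (39,187), blue (185,270), green (320,205) and yellow (768,213). The round brown ones are red (467,209) and blue (622,243). Both cameras agree on these to about 2 mm. I'll start with yellow.

```bash
python3 -m handwheel '[{"dx":3.45,"dy":-1.55},{"dx":3.45,"dy":-1.55},{"dx":3.45,"dy":-1.55},{"dx":3.45,"dy":-1.55},{"dx":3.45,"dy":-1.55},{"dx":3.45,"dy":-1.55},{"dx":3.45,"dy":-1.55},{"dx":3.45,"dy":-1.55}]' 40
cat >> h.py <<'E'
def delta(x,y,z,yaw=None):
    """tool-frame shift (cm) and wz to reach TCP target; shift is expressed before turning"""
    from scipy.spatial.transform import Rotation as Ro
    s=monitor.observe(); R=Ro.from_euler('xyz',s['tool_rot'])
    d=R.inv().apply(np.array([x,y,z])-s['position'])*100
    w=[0,0,0] if yaw is None else (R.inv()*Ro.from_euler('xyz',[np.pi,0,yaw])).as_rotvec()
    print('pos',s['position'].round(4),'rot',s['tool_rot'].round(4),'t',s['clock'],'d cm',d.round(2),'w',np.round(w,3))
E
python3 - <<'E'
from h import *
s=monitor.observe(); f=optics.grab_frame('wrist'); cv2.imwrite('pics/w1.png',f['frame'])
print('cam',-f['R'].T@f['t'],f['R'],f['fovy'],f['cx'],f['cy'])
delta(.4525,-.35,.2)
print(optics.masks_of('bottle_yellow','wrist')and [ (d['p'],d['rect']) for d in optics.masks_of('bottle_yellow','wrist')])
for b in blobs(color(f,'yellow'),200): print(b, back(f,*b[0],.078))
E
```

```text
cam [ 0.31989698 -0.54237062  0.37319505] [[ 3.95571159e-01 -9.18435275e-01  3.23061738e-04]
 [-8.72856890e-01 -3.75831015e-01  3.11242507e-01]
 [-2.85734680e-01 -1.23400546e-01 -9.50330468e-01]] 68.21507267458084 322.2222909718241 234.49482378976762
pos [ 0.2473 -0.574   0.2062] rot [ 3.1416 -0.      0.4067] t 1.25 d cm [ 27.71 -12.45   0.62] w [0 0 0]
[]
([397.9, 388.3], 5650, [350, 346, 95, 90]) [ 0.10983182 -0.71714923]schema error: expected keys dx, dy, dz, wx, wy, wz, claw
```

View pics/w1.png

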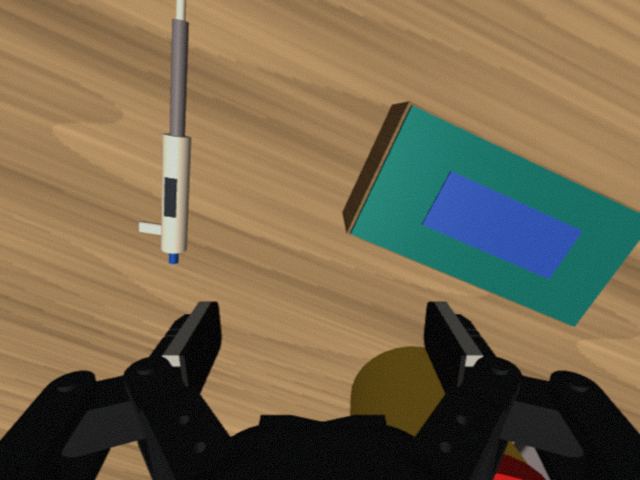

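The wrist view shows the fingers, the pipette (175,200) and a book-like box (490,210). The arm didn't move, because rows apparently need every key.

```bash
python3 -m handwheel '[{"dx":3.45,"dy":-1.55,"dz":0,"wx":0,"wy":0,"wz":0,"claw":100},{"dx":3.45,"dy":-1.55,"dz":0,"wx":0,"wy":0,"wz":0,"claw":100},{"dx":3.45,"dy":-1.55,"dz":0,"wx":0,"wy":0,"wz":0,"claw":100},{"dx":3.45,"dy":-1.55,"dz":0,"wx":0,"wy":0,"wz":0,"claw":100},{"dx":3.45,"dy":-1.55,"dz":0,"wx":0,"wy":0,"wz":0,"claw":100},{"dx":3.45,"dy":-1.55,"dz":0,"wx":0,"wy":0,"wz":0,"claw":100},{"dx":3.45,"dy":-1.55,"dz":0,"wx":0,"wy":0,"wz":0,"claw":100},{"dx":3.45,"dy":-1.55,"dz":0,"wx":0,"wy":0,"wz":0,"claw":100}]' 40
python3 - <<'E'
from h import *
f=optics.grab_frame('wrist'); cv2.imwrite('pics/w2.png',f['frame'])
delta(.4525,-.35,.2)
print([ (d['p'],d['rect']) for d in optics.masks_of('bottle_yellow','wrist')])
for b in blobs(color(f,'yellow'),200): print(b, back(f,*b[0],.08))
E
```

```text
clock: 2.3
position: [0.4525, -0.35, 0.2063]
tool_rot: [3.141, -0.0, 0.407]
force: [0.3, -1.0, -0.1]
grip_width: 0.0854
finger_force: 0.0
pos [ 0.4562 -0.3455  0.2063] rot [-3.1406e+00 -2.6000e-03  4.1170e-01] t 2.35 d cm [-0.52  0.26  0.63] w [0 0 0]
[(0.77, [303.4, 177.7, 42.7, 54.1])]
([323.7, 216.6], 601, [311, 202, 27, 30]) [ 0.45225625 -0.35125125]
```

View pics/w2.png

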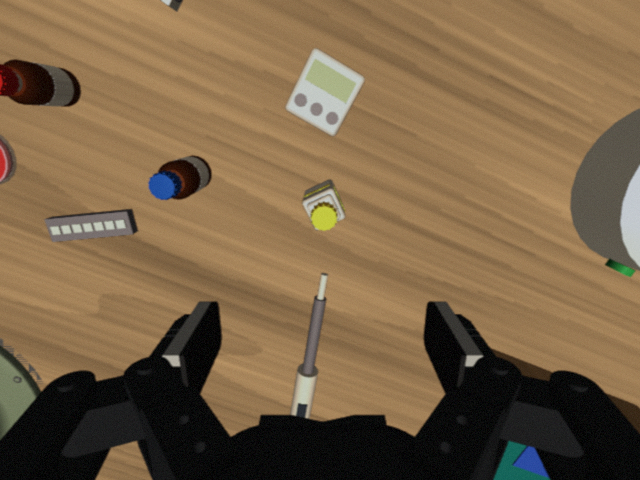

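Wrist view: yellow cap at (323,216), square white body behind it. The amber blue cap is at (163,185) and clear of it. Next I need the body yaw.

```bash
cat >> h.py <<'E'
def pose(f,mask,x,y):
    """fit yaw (and small xy shift) of a bottle by overlap of its silhouette with the mask"""
    a=np.arange(0,2*np.pi,.4)
    sq=lambda h,z:[(i*h,j*h,z) for i in(-1,1) for j in(-1,1)]
    P=np.array(sq(.0155,0)+sq(.0155,.056)+sq(.0125,.062)+[(.011*np.cos(t),.011*np.sin(t),z) for t in a for z in(.068,.084)])
    def hull(x,y,w):
        c,s=np.cos(w),np.sin(w)
        q=np.array([proj(f,(x+c*p[0]-s*p[1],y+s*p[0]+c*p[1],p[2])) for p in P])
        im=np.zeros((480,640),np.uint8); cv2.fillConvexPoly(im,np.int32(cv2.convexHull(np.float32(q*16)).round()),1,shift=4); return im>0,q
    best=[]
    for w in np.radians(np.arange(-45,45,5)):
        g=[]
        for dx in(-.003,0,.003):
            for dy in(-.003,0,.003):
                m,_=hull(x+dx,y+dy,w); g.append(((m&mask).sum()/(m|mask).sum(),x+dx,y+dy))
        b=max(g); best.append((round(float(b[0]),3),round(float(np.degrees(w))),round(b[1],4),round(b[2],4)))
    return sorted(best,reverse=True),hull
E
python3 - <<'E'
from h import *
f=optics.grab_frame('wrist'); d=optics.masks_of('bottle_yellow','wrist')[0]
b,h=pose(f,d['region'],.4523,-.3505); print(b[:8])
im=f['frame'][150:250,260:390]
g=f['frame'].copy(); q=h(b[0][2],b[0][3],np.radians(b[0][1]))[1].round().astype(int)
for p in q[:12]: cv2.circle(g,tuple(int(i) for i in p),0,(0,0,255),-1)
cv2.imwrite('pics/c2.png',np.hstack([cv2.resize(i,(400,320),interpolation=cv2.INTER_NEAREST) for i in(im,g[150:250,260:390])]))
E
```

```text
[(0.904, -40, 0.4523, -0.3505), (0.901, -45, 0.4523, -0.3505), (0.893, -35, 0.4523, -0.3505), (0.883, 40, 0.4523, -0.3505), (0.874, -30, 0.4523, -0.3505), (0.86, 35, 0.4523, -0.3505), (0.851, -25, 0.4523, -0.3505), (0.835, 30, 0.4523, -0.3505)]
```

View pics/c2.png

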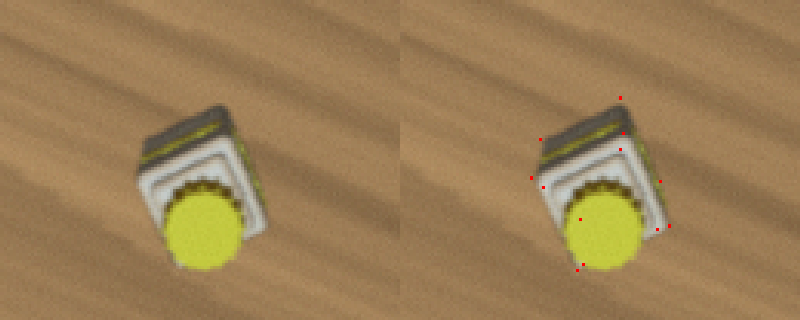

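```bash
python3 -m handwheel '[{"dx":0,"dy":0,"dz":2,"wx":0,"wy":0,"wz":-0.155,"claw":70},{"dx":0,"dy":0,"dz":2,"wx":0,"wy":0,"wz":-0.155,"claw":70},{"dx":0,"dy":0,"dz":2,"wx":0,"wy":0,"wz":-0.155,"claw":70},{"dx":0,"dy":0,"dz":2,"wx":0,"wy":0,"wz":0,"claw":70},{"dx":0,"dy":0,"dz":2,"wx":0,"wy":0,"wz":0,"claw":70},{"dx":0,"dy":0,"dz":0,"wx":0,"wy":0,"wz":0,"claw":70},{"dx":0,"dy":0,"dz":0,"wx":0,"wy":0,"wz":0,"claw":70}]' 40
python3 - <<'E'
from h import *
f=optics.grab_frame('wrist')
for b in blobs(color(f,'yellow'),200): print(b, back(f,*b[0],.08))
delta(.4523,-.3508,.064,np.radians(50)); print(monitor.observe()['qpos'].round(3))
E
```

```text
clock: 3.38
position: [0.4516, -0.3516, 0.1069]
tool_rot: [3.141, 0.0, 0.871]
force: [0.2, 0.2, 0.2]
grip_width: 0.0598
finger_force: 0.0
([322.9, 258.0], 1308, [304, 236, 39, 44]) [ 0.45232127 -0.35051567]
pos [ 0.4518 -0.3516  0.1071] rot [3.1405e+00 1.0000e-04 8.7110e-01] t 3.425 d cm [ 0.09 -0.01  4.31] w [ 0.001  0.    -0.002]
[ 0.698  0.567 -0.196  1.822  0.152  0.765 -0.278]
```

```bash
python3 -m handwheel '[{"dx":0.1,"dy":0,"dz":2,"wx":0,"wy":0,"wz":0,"claw":70},{"dx":0,"dy":0,"dz":1.5,"wx":0,"wy":0,"wz":0,"claw":70},{"dx":0,"dy":0,"dz":0.8,"wx":0,"wy":0,"wz":0,"claw":70},{"dx":0,"dy":0,"dz":0,"wx":0,"wy":0,"wz":0,"claw":10},{"dx":0,"dy":0,"dz":0,"wx":0,"wy":0,"wz":0,"claw":10},{"dx":0,"dy":0,"dz":0,"wx":0,"wy":0,"wz":0,"claw":10},{"dx":0,"dy":0,"dz":0,"wx":0,"wy":0,"wz":0,"claw":10},{"dx":0,"dy":0,"dz":0,"wx":0,"wy":0,"wz":0,"claw":10}]' 40
```

```text
clock: 4.42
position: [0.4524, -0.3502, 0.0633]
tool_rot: [3.141, -0.0, 0.872]
force: [0.8, 0.0, 0.3]
grip_width: 0.0085
finger_force: 0.0
```

Run:
```python
from h import *
f=optics.grab_frame('wrist'); g=optics.grab_frame('scene')
a=cv2.resize(f['frame'],(400,300)); b=cv2.resize(g['frame'][120:270,130:330],(400,300),interpolation=cv2.INTER_CUBIC)
cv2.imwrite('pics/c3.png',np.hstack([a,b])); delta(.4523,-.3508,.064)
```

```text
pos [ 0.4523 -0.3502  0.0632] rot [ 3.1416 -0.      0.8717] t 4.525 d cm [-0.05  0.04 -0.08] w [0 0 0]
```

View pics/c3.png

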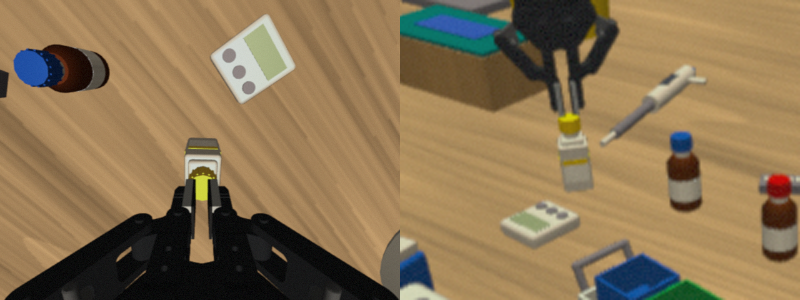

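The fingers closed to 8.5 mm without the cap: in the scene half the tips (560–577,108) sit above or behind the cap (569,122). I'll check where the TCP projects.

Run:
```python
from h import *
f=optics.grab_frame('wrist'); g=optics.grab_frame('scene')
T=monitor.observe()['position']
for n,c in(('w',f),('s',g)):
    print(n,[np.round(proj(c,T+[0,0,h]),1) for h in(0,.019,.03)],'capTop',np.round(proj(c,(.4523,-.3508,.084)),1),[b for b in blobs(color(c,'yellow'),30)])
w=cv2.resize(f['frame'][220:420,220:420],(400,400),interpolation=cv2.INTER_CUBIC)
s=cv2.resize(g['frame'][150:230,170:250],(400,400),interpolation=cv2.INTER_CUBIC)
cv2.imwrite('pics/c4.png',np.hstack([w,s]))
```

```text
w [array([323.3, 279.8]), array([323.5, 297.4]), array([323.6, 309.5])] capTop [324.4 300.3] [([324.7, 236.0], 221, [301, 233, 48, 7]), ([323.0, 291.3], 1376, [302, 267, 45, 55])]
s [array([215.6, 187.7]), array([214.4, 179.7]), array([213.7, 175. ])] capTop [214.1 178.9] [([116.4, 51.1], 43, [110, 49, 14, 6]), ([56.3, 60.2], 328, [13, 51, 96, 19]), ([228.3, 106.3], 443, [218, 87, 17, 42]), ([182.0, 102.7], 134, [177, 90, 10, 35]), ([225.1, 136.2], 33, [222, 132, 6, 8]), ([214.3, 181.1], 115, [208, 176, 13, 11]), ([215.8, 200.5], 41, [208, 198, 16, 5]), ([94.1, 248.2], 990, [60, 230, 69, 38]), ([294.6, 292.3], 1183, [273, 273, 48, 45]), ([541.1, 468.4], 420, [531, 456, 22, 24]), ([568.9, 471.6], 342, [557, 462, 24, 18]), ([597.2, 474.5], 214, [586, 468, 24, 12]), ([625.5, 476.8], 89, [617, 474, 19, 6])]
```

View pics/c4.png

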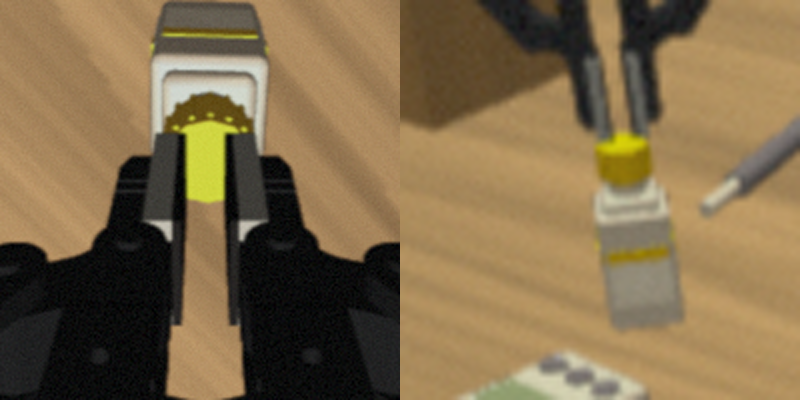

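The fingers hide part of the cap from above and cast no load, so the real tips are about 20 mm higher than I assumed. I'll open, go down 2 cm (still clear of the 32 mm body) and close again.

```bash
python3 -m handwheel '[{"dx":0,"dy":0,"dz":0,"wx":0,"wy":0,"wz":0,"claw":65},{"dx":0,"dy":0,"dz":0,"wx":0,"wy":0,"wz":0,"claw":65},{"dx":-0.05,"dy":0,"dz":0,"wx":0,"wy":0,"wz":0,"claw":65},{"dx":0,"dy":0.05,"dz":1,"wx":0,"wy":0,"wz":0,"claw":65},{"dx":0,"dy":0,"dz":1,"wx":0,"wy":0,"wz":0,"claw":65},{"dx":0,"dy":0,"dz":0,"wx":0,"wy":0,"wz":0,"claw":65}]' 40
python3 -m handwheel '[{"dx":0,"dy":0,"dz":0,"wx":0,"wy":0,"wz":0,"claw":10},{"dx":0,"dy":0,"dz":0,"wx":0,"wy":0,"wz":0,"claw":10},{"dx":0,"dy":0,"dz":0,"wx":0,"wy":0,"wz":0,"claw":10},{"dx":0,"dy":0,"dz":0,"wx":0,"wy":0,"wz":0,"claw":10},{"dx":0,"dy":0,"dz":0,"wx":0,"wy":0,"wz":0,"claw":10},{"dx":0,"dy":0,"dz":0,"wx":0,"wy":0,"wz":0,"claw":10}]' 40
python3 - <<'E'
from h import *
f=optics.grab_frame('wrist'); g=optics.grab_frame('scene')
w=cv2.resize(f['frame'][220:420,220:420],(400,400),interpolation=cv2.INTER_CUBIC)
s=cv2.resize(g['frame'][150:230,170:250],(400,400),interpolation=cv2.INTER_CUBIC)
cv2.imwrite('pics/c5.png',np.hstack([w,s]))
E
```

```text
clock: 5.38
position: [0.4519, -0.3504, 0.042]
tool_rot: [-3.14, 0.0, 0.872]
force: [0.3, -0.3, 0.0]
grip_width: 0.0555
finger_force: 0.0
clock: 6.12
position: [0.4527, -0.351, 0.0435]
tool_rot: [3.141, -0.0, 0.872]
force: [0.6, -0.4, 6.3]
grip_width: 0.0202
finger_force: 39.4
```

View pics/c5.png

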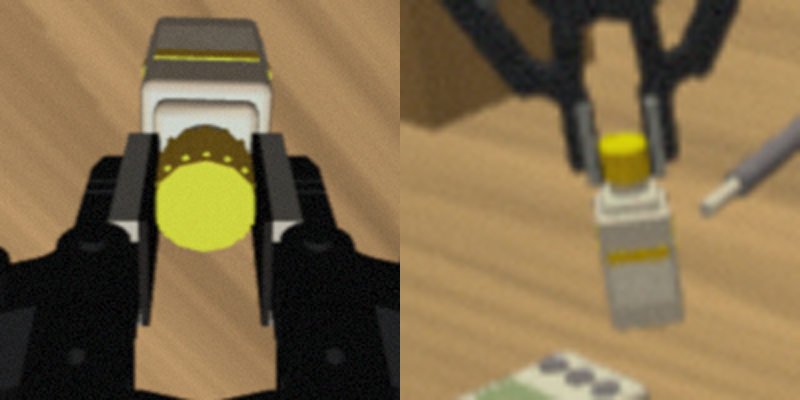

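The cap is now held at 39 N with a width of 20 mm, seen centred between the pads. The bottle underside sits 43.5 mm below the TCP reading. I'll lift and fit the carrier pose from the top picture.

```bash
python3 -m handwheel '[{"dx":0,"dy":0,"dz":-1,"wx":0,"wy":0,"wz":0,"claw":10},{"dx":0,"dy":0,"dz":-2.4,"wx":0,"wy":0,"wz":0,"claw":10},{"dx":0,"dy":0,"dz":-3,"wx":0,"wy":0,"wz":0,"claw":10},{"dx":0,"dy":0,"dz":-3,"wx":0,"wy":0,"wz":0,"claw":10},{"dx":0,"dy":0,"dz":-3,"wx":0,"wy":0,"wz":0,"claw":10},{"dx":0,"dy":0,"dz":-3,"wx":0,"wy":0,"wz":0,"claw":10},{"dx":0,"dy":0,"dz":0,"wx":0,"wy":0,"wz":0,"claw":10}]' 40
cat >> h.py <<'E'
ORDER=['blue','green','yellow','red']  # along +y of the row
def carrier(f,p0,cols=ORDER):
    """fit (x,y of row centre, yaw) to the liner colours by overlap of projected liners"""
    from scipy.optimize import minimize
    ms={c:color(f,c)>0 for c in cols}
    def cost(p):
        tot=0
        for c in cols:
            o=(ORDER.index(c)-1.5)*.062; co,si=np.cos(p[2]),np.sin(p[2])
            q=np.array([proj(f,(p[0]+co*i*.027-si*(o+j*.027),p[1]+si*i*.027+co*(o+j*.027),z)) for i in(-1,1) for j in(-1,1) for z in(.041,.022)])
            im=np.zeros((480,640),np.uint8); cv2.fillConvexPoly(im,np.int32(cv2.convexHull(np.float32(q*16)).round()),1,shift=4)
            m=im>0; near=cv2.dilate(im,np.ones((9,9)))>0
            tot+=(m&ms[c]).sum()/(m|(ms[c]&near)).sum()
        return -tot/len(cols)
    r=minimize(cost,p0,method='Nelder-Mead',options=dict(initial_simplex=np.array(p0)+np.array([[0,0,0],[.006,0,0],[0,.006,0],[0,0,.05]])))
    return r.x,-r.fun
def liner(p,c):
    o=(ORDER.index(c)-1.5)*.062; return p[0]-np.sin(p[2])*o,p[1]+np.cos(p[2])*o
E
python3 - <<'E'
from h import *
f=optics.grab_frame('top'); p,s=carrier(f,[.615,-.032,-.185]); print(p,np.degrees(p[2]),s)
for c in ORDER: print(c,np.round(liner(p,c),4))
x,y=liner(p,'yellow'); delta(x,y,.2,p[2]+np.pi/2)
E
```

```text
clock: 7.1
position: [0.4531, -0.3514, 0.1997]
tool_rot: [3.138, -0.0, 0.872]
force: [-0.1, 0.4, -1.2]
grip_width: 0.02
finger_force: 39.3
[ 0.61823467 -0.03139834 -0.18420137] -10.553961293055666 0.8718201913826176
blue [ 0.6012 -0.1228]
green [ 0.6126 -0.0619]
yellow [ 0.6239 -0.0009]
red [0.6353 0.06  ]
pos [ 0.4525 -0.351   0.1982] rot [ 3.1401 -0.      0.8717] t 7.15 d cm [37.82 -9.41 -0.19] w [ 0.001  0.    -0.515]
```

```bash
python3 -m handwheel '[{"dx":3.8,"dy":-0.95,"dz":0,"wx":0,"wy":0,"wz":0,"claw":10},{"dx":5,"dy":-1.25,"dz":0,"wx":0,"wy":0,"wz":0,"claw":10},{"dx":5,"dy":-1.25,"dz":0,"wx":0,"wy":0,"wz":0,"claw":10},{"dx":5,"dy":-1.25,"dz":0,"wx":0,"wy":0,"wz":0,"claw":10},{"dx":5,"dy":-1.25,"dz":0,"wx":0,"wy":0,"wz":0,"claw":10},{"dx":5,"dy":-1.25,"dz":0,"wx":0,"wy":0,"wz":0,"claw":10},{"dx":5,"dy":-1.25,"dz":0,"wx":0,"wy":0,"wz":0,"claw":10},{"dx":4,"dy":-1,"dz":0,"wx":0,"wy":0,"wz":0,"claw":10}]' 40
python3 -m handwheel '[{"dx":0,"dy":0,"dz":0,"wx":0,"wy":0,"wz":-0.17,"claw":10},{"dx":0,"dy":0,"dz":0,"wx":0,"wy":0,"wz":-0.17,"claw":10},{"dx":0,"dy":0,"dz":0,"wx":0,"wy":0,"wz":-0.17,"claw":10},{"dx":0,"dy":0,"dz":0,"wx":0,"wy":0,"wz":0,"claw":10},{"dx":0,"dy":0,"dz":0,"wx":0,"wy":0,"wz":0,"claw":10}]' 40
python3 - <<'E'
from h import *
f=optics.grab_frame('wrist'); cv2.imwrite('pics/w6.png',f['frame'])
p0=[.6182,-.0314,-.1842]
p,s=carrier(f,p0,['blue','green','red']); print(p,s,carrier(f,p0))
x,y=liner(p,'yellow'); print(x,y); delta(x,y,.0525,p[2]+np.pi/2)
E
```

```text
clock: 8.15
position: [0.6233, 0.0015, 0.1962]
tool_rot: [-3.14, 0.001, 0.873]
force: [0.5, -0.6, -1.4]
grip_width: 0.0201
finger_force: 39.2
clock: 8.78
position: [0.623, -0.0008, 0.1967]
tool_rot: [-3.141, 0.0, 1.378]
force: [0.5, -1.2, -1.4]
grip_width: 0.0199
finger_force: 39.3
[ 0.62004711 -0.03474227 -0.17031686] 0.3236721718229046 (array([ 0.62027864, -0.03302801, -0.17865357]), np.float64(0.4484223395012521))
0.6253014461662263 -0.004190804417094195
pos [ 0.6231 -0.0007  0.1969] rot [-3.1411e+00  1.0000e-04  1.3784e+00] t 8.825 d cm [-0.29  0.29 14.44] w [-0.001  0.    -0.022]
```

View pics/w6.png

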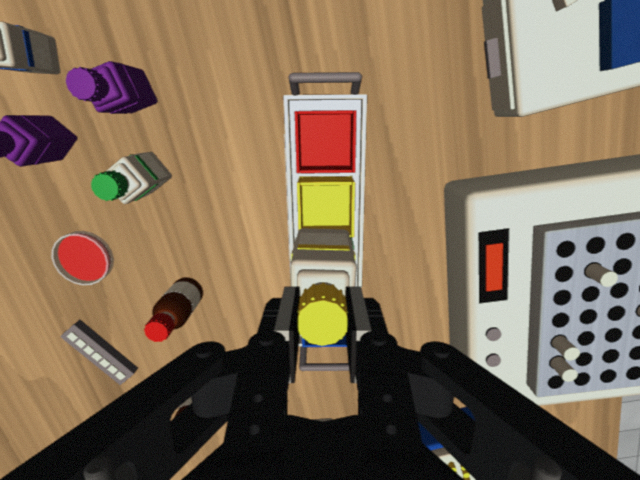

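The bottle hangs over the row and is well aligned with it; the red liner is at (295–356,109–174) and yellow starts at (325,178). I'll check the predicted rim corners against this picture.

Run:
```python
from h import *
f=optics.grab_frame('wrist'); p=[.6182,-.0314,-.1842]
for h in(.027,.024):
  for z in (.041,):
    x,y=liner(p,'red'); c,s=np.cos(p[2]),np.sin(p[2])
    print(h,[np.round(proj(f,(x+c*i*h-s*j*h,y+s*i*h+c*j*h,z)),1).tolist() for i,j in((-1,1),(1,1),(1,-1),(-1,-1))])
m=color(f,'red'); b=[q for q in blobs(m,1500) if 280<q[0][0]<360]; print(b)
cn=max(cv2.findContours(m[90:200,270:380],0,2)[0],key=cv2.contourArea); print(cv2.approxPolyDP(cn,5,True).reshape(-1,2)+[270,90])
```

```text
0.027 [[291.6, 107.2], [354.6, 106.7], [353.4, 170.1], [293.7, 170.6]]
0.024 [[295.2, 110.9], [351.0, 110.4], [350.1, 166.8], [296.9, 167.2]]
[([325.1, 141.2], 3697, [295, 111, 61, 62])]
[[295 112]
 [297 172]
 [354 171]
 [355 111]]
```

```bash
python3 -m handwheel '[{"dx":-0.1,"dy":0.15,"dz":1.5,"wx":0,"wy":0,"wz":-0.01,"claw":10},{"dx":0,"dy":0,"dz":2.5,"wx":0,"wy":0,"wz":0,"claw":10},{"dx":0,"dy":0,"dz":2.5,"wx":0,"wy":0,"wz":0,"claw":10},{"dx":0,"dy":0,"dz":2.5,"wx":0,"wy":0,"wz":0,"claw":10},{"dx":0,"dy":0,"dz":2.5,"wx":0,"wy":0,"wz":0,"claw":10},{"dx":0,"dy":0,"dz":1.5,"wx":0,"wy":0,"wz":0,"claw":10},{"dx":0,"dy":0,"dz":0.9,"wx":0,"wy":0,"wz":0,"claw":10},{"dx":0,"dy":0,"dz":0,"wx":0,"wy":0,"wz":0,"claw":10}]' 40
python3 -m handwheel '[{"dx":0,"dy":0,"dz":0.3,"wx":0,"wy":0,"wz":0,"claw":10},{"dx":0,"dy":0,"dz":0,"wx":0,"wy":0,"wz":0,"claw":10},{"dx":0,"dy":0,"dz":0,"wx":0,"wy":0,"wz":0,"claw":10}]' 40
```

```text
clock: 9.88
position: [0.6245, -0.0019, 0.0579]
tool_rot: [-3.141, 0.0, 1.392]
force: [0.6, -1.1, 0.2]
grip_width: 0.02
finger_force: 39.3
clock: 10.25
position: [0.6248, -0.002, 0.0556]
tool_rot: [3.141, -0.0, 1.392]
force: [-0.5, 0.3, 0.1]
grip_width: 0.0198
finger_force: 39.3
```

```bash
python3 -m handwheel '[{"dx":0,"dy":0,"dz":0.2,"wx":0,"wy":0,"wz":0,"claw":10},{"dx":0,"dy":0,"dz":0,"wx":0,"wy":0,"wz":0,"claw":10}]' 40
python3 -m handwheel '[{"dx":0,"dy":0,"dz":0.1,"wx":0,"wy":0,"wz":0,"claw":10},{"dx":0,"dy":0,"dz":0,"wx":0,"wy":0,"wz":0,"claw":10}]' 40
```

```text
clock: 10.5
position: [0.6245, -0.002, 0.0531]
tool_rot: [-3.141, -0.0, 1.392]
force: [-0.3, 0.0, 0.1]
grip_width: 0.0202
finger_force: 39.3
clock: 10.75
position: [0.6245, -0.002, 0.0521]
tool_rot: [-3.141, -0.0, 1.392]
force: [-0.0, -0.5, -0.4]
grip_width: 0.0202
finger_force: 39.3
```

```bash
python3 -m handwheel '[{"dx":0,"dy":0,"dz":0.1,"wx":0,"wy":0,"wz":0,"claw":10},{"dx":0,"dy":0,"dz":0,"wx":0,"wy":0,"wz":0,"claw":35},{"dx":0,"dy":0,"dz":0,"wx":0,"wy":0,"wz":0,"claw":50},{"dx":0,"dy":0,"dz":0,"wx":0,"wy":0,"wz":0,"claw":60},{"dx":0,"dy":0,"dz":-1.5,"wx":0,"wy":0,"wz":0,"claw":60},{"dx":0,"dy":0,"dz":-3,"wx":0,"wy":0,"wz":0,"claw":60},{"dx":0,"dy":0,"dz":-3.5,"wx":0,"wy":0,"wz":0,"claw":60},{"dx":0,"dy":0,"dz":-4,"wx":0,"wy":0,"wz":0,"claw":60}]' 40
python3 - <<'E'
from h import *
delta(.457,.0605,.2); f=optics.grab_frame('wrist'); g=optics.grab_frame('scene')
a=cv2.resize(f['frame'],(400,300)); b=cv2.resize(g['frame'][210:360,210:410],(400,300),interpolation=cv2.INTER_CUBIC)
cv2.imwrite('pics/c7.png',np.hstack([a,b]))
print([b for b in blobs(color(f,'green'),60)])
ds=optics.masks_of('bottle_green','wrist')
for d in ds: print(d['p'],d['rect'],pose(f,d['region'],.457,.0605)[0][:4])
E
```

```text
clock: 11.75
position: [0.6244, -0.0019, 0.1732]
tool_rot: [3.141, -0.0, 1.392]
force: [-0.5, -0.5, -0.2]
grip_width: 0.0512
finger_force: 0.0
pos [ 0.6244 -0.0019  0.1732] rot [ 3.1415e+00 -2.0000e-04  1.3919e+00] t 11.75 d cm [  3.16 -17.58  -2.68] w [0 0 0]
[([84.1, 187.7], 752, [69, 172, 33, 31]), ([323.7, 274.8], 2370, [295, 253, 58, 54])]
0.97 [0.0, 109.2, 59.8, 56.7] [(0.0, 40, 0.46, 0.0635), (0.0, 35, 0.46, 0.0635), (0.0, 30, 0.46, 0.0635), (0.0, 25, 0.46, 0.0635)]
0.95 [41.0, 49.3, 101.4, 59.6] [(0.0, 40, 0.46, 0.0635), (0.0, 35, 0.46, 0.0635), (0.0, 30, 0.46, 0.0635), (0.0, 25, 0.46, 0.0635)]
0.68 [68.6, 149.9, 90.9, 54.8] [(0.9, 20, 0.457, 0.0605), (0.896, 25, 0.457, 0.0605), (0.894, 15, 0.457, 0.0605), (0.874, 30, 0.457, 0.0605)]
```

View pics/c7.png

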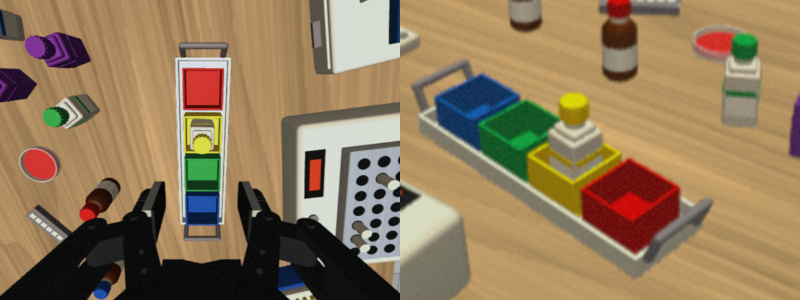

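Yellow stands upright and centred in its liner. Next is green at (84,188) in the wrist frame, body yaw about 20°; gripping at yaw 110° keeps the fingers away from the purple bottles.

```bash
python3 -m handwheel '[{"dx":0.6,"dy":-3.5,"dz":-0.5,"wx":0,"wy":0,"wz":0,"claw":65},{"dx":0.6,"dy":-3.5,"dz":0,"wx":0,"wy":0,"wz":0,"claw":65},{"dx":0.6,"dy":-3.5,"dz":0,"wx":0,"wy":0,"wz":0,"claw":65},{"dx":0.6,"dy":-3.5,"dz":0,"wx":0,"wy":0,"wz":0,"claw":65},{"dx":0.76,"dy":-3.58,"dz":0,"wx":0,"wy":0,"wz":0,"claw":65},{"dx":0,"dy":0,"dz":0,"wx":0,"wy":0,"wz":-0.176,"claw":65},{"dx":0,"dy":0,"dz":0,"wx":0,"wy":0,"wz":-0.176,"claw":65},{"dx":0,"dy":0,"dz":0,"wx":0,"wy":0,"wz":-0.176,"claw":65}]' 40
python3 -m handwheel '[{"dx":0,"dy":0,"dz":2.5,"wx":0,"wy":0,"wz":0,"claw":65},{"dx":0,"dy":0,"dz":2.5,"wx":0,"wy":0,"wz":0,"claw":65},{"dx":0,"dy":0,"dz":0,"wx":0,"wy":0,"wz":0,"claw":65},{"dx":0,"dy":0,"dz":0,"wx":0,"wy":0,"wz":0,"claw":65}]' 40
python3 - <<'E'
from h import *
f=optics.grab_frame('wrist')
for b in blobs(color(f,'green'),400): print(b, back(f,*b[0],.08))
for d in optics.masks_of('bottle_green','wrist'): print(d['p'],d['rect'],pose(f,d['region'],.457,.0605)[0][:3])
delta(.457,.0605,.043,np.radians(110))
E
```

```text
clock: 12.9
position: [0.4569, 0.0604, 0.1761]
tool_rot: [-3.141, 0.0, 1.926]
force: [0.9, 0.1, 0.5]
grip_width: 0.0555
finger_force: 0.0
clock: 13.4
position: [0.4574, 0.0606, 0.1269]
tool_rot: [3.141, -0.0, 1.92]
force: [-1.0, -0.7, 0.4]
grip_width: 0.0557
finger_force: 0.0
([321.5, 249.3], 947, [305, 231, 34, 36]) [0.45626488 0.06020883]
0.93 [297.4, 196.0, 47.5, 70.2] [(0.951, 25, 0.457, 0.0605), (0.927, 30, 0.457, 0.0605), (0.926, 20, 0.457, 0.0605)]
0.84 [201.1, 97.6, 71.6, 60.8] [(0.0, 40, 0.46, 0.0635), (0.0, 35, 0.46, 0.0635), (0.0, 30, 0.46, 0.0635)]
0.72 [346.8, 110.4, 57.4, 58.9] [(0.0, 40, 0.46, 0.0635), (0.0, 35, 0.46, 0.0635), (0.0, 30, 0.46, 0.0635)]
pos [0.4577 0.0605 0.1271] rot [3.1403e+00 3.0000e-04 1.9197e+00] t 13.5 d cm [ 0.02 -0.08  8.41] w [ 0.001  0.    -0.   ]
```

```bash
python3 -m handwheel '[{"dx":0,"dy":-0.1,"dz":2.3,"wx":0,"wy":0,"wz":-0.07,"claw":65},{"dx":0,"dy":0,"dz":2,"wx":0,"wy":0,"wz":0,"claw":65},{"dx":0,"dy":0,"dz":2,"wx":0,"wy":0,"wz":0,"claw":65},{"dx":0,"dy":0,"dz":2,"wx":0,"wy":0,"wz":0,"claw":65},{"dx":0,"dy":0,"dz":0,"wx":0,"wy":0,"wz":0,"claw":65}]' 40
python3 -m handwheel '[{"dx":0,"dy":0,"dz":0,"wx":0,"wy":0,"wz":0,"claw":10},{"dx":0,"dy":0,"dz":0,"wx":0,"wy":0,"wz":0,"claw":10},{"dx":0,"dy":0,"dz":0,"wx":0,"wy":0,"wz":0,"claw":10},{"dx":0,"dy":0,"dz":0,"wx":0,"wy":0,"wz":0,"claw":10},{"dx":0,"dy":0,"dz":0,"wx":0,"wy":0,"wz":0,"claw":10},{"dx":0,"dy":0,"dz":0,"wx":0,"wy":0,"wz":0,"claw":10}]' 40
```

```text
clock: 14.12
position: [0.456, 0.0601, 0.043]
tool_rot: [-3.141, -0.0, 1.99]
force: [-0.3, 1.0, -0.4]
grip_width: 0.0558
finger_force: 0.0
clock: 14.88
position: [0.4571, 0.0602, 0.0442]
tool_rot: [3.14, 0.001, 1.99]
force: [0.5, 0.4, 8.2]
grip_width: 0.02
finger_force: 38.8
```

```bash
python3 -m handwheel '[{"dx":0,"dy":0,"dz":-1,"wx":0,"wy":0,"wz":0,"claw":10},{"dx":0,"dy":0,"dz":-2.4,"wx":0,"wy":0,"wz":0,"claw":10},{"dx":0,"dy":0,"dz":-3,"wx":0,"wy":0,"wz":0,"claw":10},{"dx":0,"dy":0,"dz":-3,"wx":0,"wy":0,"wz":0,"claw":10},{"dx":0,"dy":0,"dz":-3,"wx":0,"wy":0,"wz":0,"claw":10},{"dx":0,"dy":0,"dz":-3,"wx":0,"wy":0,"wz":0,"claw":10},{"dx":0,"dy":0,"dz":0,"wx":0,"wy":0,"wz":0,"claw":10}]' 40
python3 - <<'E'
from h import *
delta(.6133,-.0631,.19,np.radians(79.5))
E
```

```text
clock: 15.75
position: [0.4571, 0.0602, 0.1996]
tool_rot: [3.138, 0.001, 1.99]
force: [0.4, -1.4, -1.2]
grip_width: 0.0201
finger_force: 39.5
pos [0.4571 0.0602 0.1996] rot [3.1381e+00 1.5000e-03 1.9895e+00] t 15.75 d cm [-17.62   9.25   1.02] w [0.004 0.    0.602]
```

```bash
python3 -m handwheel '[{"dx":-2.6,"dy":1.35,"dz":0,"wx":0,"wy":0,"wz":0,"claw":10},{"dx":-4,"dy":2.1,"dz":0,"wx":0,"wy":0,"wz":0,"claw":10},{"dx":-4,"dy":2.1,"dz":0,"wx":0,"wy":0,"wz":0,"claw":10},{"dx":-4,"dy":2.1,"dz":0,"wx":0,"wy":0,"wz":0,"claw":10},{"dx":-3,"dy":1.6,"dz":0,"wx":0,"wy":0,"wz":0.14,"claw":10},{"dx":0,"dy":0,"dz":0,"wx":0,"wy":0,"wz":0.154,"claw":10},{"dx":0,"dy":0,"dz":0,"wx":0,"wy":0,"wz":0.154,"claw":10},{"dx":0,"dy":0,"dz":0,"wx":0,"wy":0,"wz":0.154,"claw":10}]' 40
python3 - <<'E'
from h import *
f=optics.grab_frame('wrist'); delta(.6133,-.0631,.0522,np.radians(79.5))
m=color(f,'red'); print([q for q in blobs(m,800)]); p=[.6190,-.0326,-.184]
for c in('red',):
    x,y=liner(p,c); h=.0265; co,s=np.cos(p[2]),np.sin(p[2])
    print([np.round(proj(f,(x+co*i*h-s*j*h,y+s*i*h+co*j*h,.041)),1).tolist() for i,j in((-1,1),(1,1),(1,-1),(-1,-1))])
E
```

```text
clock: 16.75
position: [0.6119, -0.063, 0.1966]
tool_rot: [-3.14, -0.0, 1.383]
force: [0.2, 0.5, -1.9]
grip_width: 0.0201
finger_force: 39.5
pos [ 0.6119 -0.0629  0.1967] rot [-3.1405e+00 -1.0000e-04  1.3749e+00] t 16.8 d cm [1.000e-02 1.600e-01 1.445e+01] w [-0.001 -0.    -0.013]
[([325.1, 65.3], 4266, [293, 28, 65, 72]), ([504.2, 198.2], 1027, [495, 171, 20, 56]), ([67.0, 199.5], 2004, [42, 174, 51, 52])]
[[291.3, 25.4], [357.3, 25.1], [355.6, 95.9], [293.2, 96.2]]
```

```bash
python3 -m handwheel '[{"dx":-0.1,"dy":0.2,"dz":1.5,"wx":0,"wy":0,"wz":-0.01,"claw":10},{"dx":0,"dy":0,"dz":2.5,"wx":0,"wy":0,"wz":0,"claw":10},{"dx":0,"dy":0,"dz":2.5,"wx":0,"wy":0,"wz":0,"claw":10},{"dx":0,"dy":0,"dz":2.5,"wx":0,"wy":0,"wz":0,"claw":10},{"dx":0,"dy":0,"dz":2.5,"wx":0,"wy":0,"wz":0,"claw":10},{"dx":0,"dy":0,"dz":1.5,"wx":0,"wy":0,"wz":0,"claw":10},{"dx":0,"dy":0,"dz":1,"wx":0,"wy":0,"wz":0,"claw":10},{"dx":0,"dy":0,"dz":0.2,"wx":0,"wy":0,"wz":0,"claw":10}]' 40
python3 -m handwheel '[{"dx":0,"dy":0,"dz":0,"wx":0,"wy":0,"wz":0,"claw":10},{"dx":0,"dy":0,"dz":0,"wx":0,"wy":0,"wz":0,"claw":10}]' 40
```

```text
clock: 17.8
position: [0.614, -0.0644, 0.0548]
tool_rot: [-3.141, -0.0, 1.399]
force: [-0.5, -0.2, -1.1]
grip_width: 0.0202
finger_force: 39.5
clock: 18.05
position: [0.6146, -0.0644, 0.0558]
tool_rot: [3.141, -0.0, 1.398]
force: [-0.0, -0.1, -0.1]
grip_width: 0.0204
finger_force: 39.5
```

```bash
python3 -m handwheel '[{"dx":0,"dy":0,"dz":0.2,"wx":0,"wy":0,"wz":0,"claw":10},{"dx":0,"dy":0,"dz":0.15,"wx":0,"wy":0,"wz":0,"claw":10},{"dx":0,"dy":0,"dz":0,"wx":0,"wy":0,"wz":0,"claw":10}]' 40
python3 -m handwheel '[{"dx":0,"dy":0,"dz":0,"wx":0,"wy":0,"wz":0,"claw":35},{"dx":0,"dy":0,"dz":0,"wx":0,"wy":0,"wz":0,"claw":50},{"dx":0,"dy":0,"dz":0,"wx":0,"wy":0,"wz":0,"claw":60},{"dx":0,"dy":0,"dz":-1.5,"wx":0,"wy":0,"wz":0,"claw":60},{"dx":0,"dy":0,"dz":-3,"wx":0,"wy":0,"wz":0,"claw":60},{"dx":0,"dy":0,"dz":-3.5,"wx":0,"wy":0,"wz":0,"claw":60},{"dx":0,"dy":0,"dz":-4.5,"wx":0,"wy":0,"wz":0,"claw":60},{"dx":0,"dy":0,"dz":-2,"wx":0,"wy":0,"wz":0,"claw":60}]' 40
python3 - <<'E'
from h import *
delta(.393,.183,.19)
for cam in('wrist','scene'):
  f=optics.grab_frame(cam)
  for n,x,y in(('blue',.393,.183),('red',.472,.324)):
    for d in optics.masks_of('bottle_'+n,cam): print(cam,n,round(d['p'],2),d['rect'],pose(f,d['region'],x,y)[0][:4])
E
```

```text
clock: 18.42
position: [0.6146, -0.0644, 0.0523]
tool_rot: [3.141, -0.0, 1.398]
force: [-0.6, 0.3, 7.5]
grip_width: 0.0202
finger_force: 40.3
clock: 19.42
position: [0.615, -0.0643, 0.2004]
tool_rot: [3.138, -0.0, 1.398]
force: [-0.3, 1.2, -0.9]
grip_width: 0.0514
finger_force: 0.0
pos [ 0.615  -0.0643  0.2004] rot [ 3.1380e+00 -4.0000e-04  1.3978e+00] t 19.425 d cm [ 20.54 -26.13   0.96] w [0 0 0]
scene blue 0.75 [443.2, 229.5, 27.9, 47.3] [(0.876, 0, 0.39, 0.183), (0.869, -5, 0.39, 0.183), (0.868, 25, 0.393, 0.183), (0.867, 30, 0.393, 0.183)]
scene red 0.81 [514.0, 279.5, 34.9, 53.7] [(0.89, 10, 0.469, 0.324), (0.888, 15, 0.469, 0.324), (0.869, -10, 0.469, 0.324), (0.863, 20, 0.469, 0.324)]
```

```bash
python3 -m handwheel '[{"dx":2.57,"dy":-3.27,"dz":0,"wx":0,"wy":0,"wz":0,"claw":65},{"dx":2.57,"dy":-3.27,"dz":0,"wx":0,"wy":0,"wz":0,"claw":65},{"dx":2.57,"dy":-3.27,"dz":0,"wx":0,"wy":0,"wz":0,"claw":65},{"dx":2.57,"dy":-3.27,"dz":0,"wx":0,"wy":0,"wz":0,"claw":65},{"dx":2.57,"dy":-3.27,"dz":0,"wx":0,"wy":0,"wz":0,"claw":65},{"dx":2.57,"dy":-3.27,"dz":0,"wx":0,"wy":0,"wz":0,"claw":65},{"dx":2.57,"dy":-3.27,"dz":0,"wx":0,"wy":0,"wz":0,"claw":65},{"dx":2.57,"dy":-3.27,"dz":0,"wx":0,"wy":0,"wz":0,"claw":65}]' 40
python3 -m handwheel '[{"dx":0,"dy":0,"dz":2.5,"wx":0,"wy":0,"wz":0,"claw":65},{"dx":0,"dy":0,"dz":2.5,"wx":0,"wy":0,"wz":0,"claw":65},{"dx":0,"dy":0,"dz":2,"wx":0,"wy":0,"wz":0,"claw":65},{"dx":0,"dy":0,"dz":0,"wx":0,"wy":0,"wz":0,"claw":65},{"dx":0,"dy":0,"dz":0,"wx":0,"wy":0,"wz":0,"claw":65}]' 40
python3 - <<'E'
from h import *
f=optics.grab_frame('wrist')
for b in blobs(color(f,'blue'),400): print(b, back(f,*b[0],.08))
for d in optics.masks_of('bottle_blue','wrist'): print(d['p'],d['rect'],pose(f,d['region'],.393,.183)[0][:4])
delta(.393,.183,.044)
cv2.imwrite('pics/w8.png',f['frame'])
E
```

```text
clock: 20.72
position: [0.3905, 0.1839, 0.1962]
tool_rot: [-3.141, 0.0, 1.398]
force: [0.6, 0.4, -0.4]
grip_width: 0.0555
finger_force: 0.0
clock: 21.35
position: [0.3919, 0.1833, 0.1271]
tool_rot: [-3.141, -0.0, 1.398]
force: [-0.2, 0.3, 0.4]
grip_width: 0.0556
finger_force: 0.0
([337.8, 125.1], 1564, [252, 110, 162, 33]) [0.41313403 0.25685369]
([324.8, 249.2], 923, [308, 230, 35, 37]) [0.39274763 0.18279288]
0.86 [300.6, 201.5, 50.2, 64.6] [(0.94, -15, 0.393, 0.183), (0.921, -10, 0.393, 0.183), (0.915, -20, 0.393, 0.183), (0.89, -25, 0.393, 0.183)]
pos [0.3922 0.1833 0.1273] rot [ 3.1408e+00 -5.0000e-04  1.3976e+00] t 21.45 d cm [-0.02  0.08  8.33] w [0 0 0]
```

View pics/w8.png

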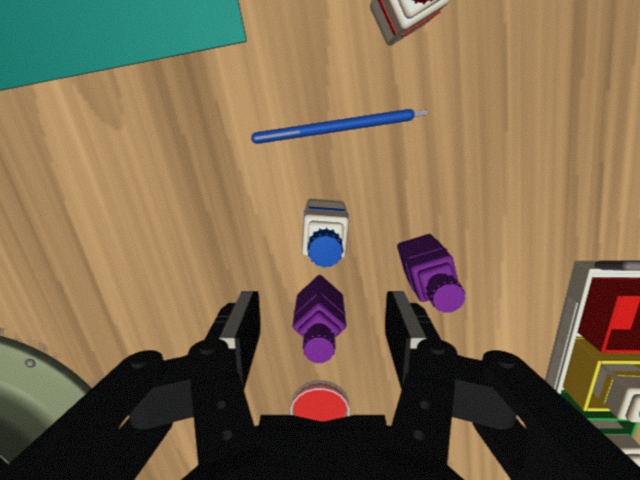

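Blue cap is at (325,249), its body nearly square to the tool. The purple bottles at (319,345) and (447,293) are clear of the fingers. Descending.

```bash
python3 -m handwheel '[{"dx":0,"dy":0.05,"dz":2.3,"wx":0,"wy":0,"wz":0.08,"claw":65},{"dx":0,"dy":0,"dz":2,"wx":0,"wy":0,"wz":0,"claw":65},{"dx":0,"dy":0,"dz":2,"wx":0,"wy":0,"wz":0,"claw":65},{"dx":0,"dy":0,"dz":2,"wx":0,"wy":0,"wz":0,"claw":65},{"dx":0,"dy":0,"dz":0,"wx":0,"wy":0,"wz":0,"claw":65}]' 40
python3 -m handwheel '[{"dx":0,"dy":0,"dz":0,"wx":0,"wy":0,"wz":0,"claw":10},{"dx":0,"dy":0,"dz":0,"wx":0,"wy":0,"wz":0,"claw":10},{"dx":0,"dy":0,"dz":0,"wx":0,"wy":0,"wz":0,"claw":10},{"dx":0,"dy":0,"dz":0,"wx":0,"wy":0,"wz":0,"claw":10},{"dx":0,"dy":0,"dz":0,"wx":0,"wy":0,"wz":0,"claw":10},{"dx":0,"dy":0,"dz":0,"wx":0,"wy":0,"wz":0,"claw":10}]' 40
```

```text
clock: 22.08
position: [0.392, 0.183, 0.0434]
tool_rot: [-3.141, 0.001, 1.318]
force: [0.4, -0.3, 0.0]
grip_width: 0.0554
finger_force: 0.0
clock: 22.82
position: [0.3931, 0.1833, 0.0446]
tool_rot: [3.14, -0.001, 1.317]
force: [0.1, -1.7, 8.2]
grip_width: 0.0206
finger_force: 38.8
```

```bash
python3 -m handwheel '[{"dx":0,"dy":0,"dz":-1,"wx":0,"wy":0,"wz":0,"claw":10},{"dx":0,"dy":0,"dz":-2.4,"wx":0,"wy":0,"wz":0,"claw":10},{"dx":0,"dy":0,"dz":-3,"wx":0,"wy":0,"wz":0,"claw":10},{"dx":0,"dy":0,"dz":-3,"wx":0,"wy":0,"wz":0,"claw":10},{"dx":0,"dy":0,"dz":-3,"wx":0,"wy":0,"wz":0,"claw":10},{"dx":0,"dy":0,"dz":-3,"wx":0,"wy":0,"wz":0,"claw":10},{"dx":0,"dy":0,"dz":0,"wx":0,"wy":0,"wz":0,"claw":10}]' 40
python3 - <<'E'
from h import *
delta(.602,-.1247,.19,np.radians(79.5))
E
```

```text
clock: 23.7
position: [0.3931, 0.1835, 0.2001]
tool_rot: [3.138, -0.002, 1.318]
force: [0.1, 0.6, -1.3]
grip_width: 0.0199
finger_force: 39.4
pos [0.3931 0.1835 0.2001] rot [ 3.1384e+00 -2.2000e-03  1.3175e+00] t 23.7 d cm [-24.6   27.94   1.04] w [ 0.003 -0.002 -0.07 ]
```

```bash
python3 -m handwheel '[{"dx":-2.1,"dy":2.44,"dz":0,"wx":0,"wy":0,"wz":0,"claw":10},{"dx":-3.3,"dy":3.75,"dz":0,"wx":0,"wy":0,"wz":0,"claw":10},{"dx":-3.3,"dy":3.75,"dz":0,"wx":0,"wy":0,"wz":0,"claw":10},{"dx":-3.3,"dy":3.75,"dz":0,"wx":0,"wy":0,"wz":0,"claw":10},{"dx":-3.3,"dy":3.75,"dz":0,"wx":0,"wy":0,"wz":0,"claw":10},{"dx":-3.3,"dy":3.75,"dz":0,"wx":0,"wy":0,"wz":0,"claw":10},{"dx":-3.3,"dy":3.75,"dz":0,"wx":0,"wy":0,"wz":0,"claw":10},{"dx":-2.7,"dy":3,"dz":0,"wx":0,"wy":0,"wz":-0.07,"claw":10}]' 40
python3 -m handwheel '[{"dx":0,"dy":0,"dz":0,"wx":0,"wy":0,"wz":0,"claw":10},{"dx":0,"dy":0,"dz":0,"wx":0,"wy":0,"wz":0,"claw":10}]' 40
python3 - <<'E'
from h import *
delta(.602,-.1247,.0526,np.radians(79.5))
E
```

```text
clock: 24.7
position: [0.6015, -0.1267, 0.197]
tool_rot: [-3.141, 0.0, 1.388]
force: [-1.6, 1.0, -0.7]
grip_width: 0.02
finger_force: 39.4
clock: 24.95
position: [0.6006, -0.1244, 0.1971]
tool_rot: [-3.14, -0.001, 1.388]
force: [-0.6, 0.3, -0.8]
grip_width: 0.02
finger_force: 39.4
pos [ 0.6006 -0.1244  0.1971] rot [-3.1402e+00 -6.0000e-04  1.3877e+00] t 24.95 d cm [-1.000e-02  1.600e-01  1.445e+01] w [-0.001 -0.001  0.   ]
```

```bash
python3 -m handwheel '[{"dx":0,"dy":0.15,"dz":1.5,"wx":0,"wy":0,"wz":0,"claw":10},{"dx":0,"dy":0,"dz":2.5,"wx":0,"wy":0,"wz":0,"claw":10},{"dx":0,"dy":0,"dz":2.5,"wx":0,"wy":0,"wz":0,"claw":10},{"dx":0,"dy":0,"dz":2.5,"wx":0,"wy":0,"wz":0,"claw":10},{"dx":0,"dy":0,"dz":2.5,"wx":0,"wy":0,"wz":0,"claw":10},{"dx":0,"dy":0,"dz":1.5,"wx":0,"wy":0,"wz":0,"claw":10},{"dx":0,"dy":0,"dz":1,"wx":0,"wy":0,"wz":0,"claw":10},{"dx":0,"dy":0,"dz":0.2,"wx":0,"wy":0,"wz":0,"claw":10}]' 40
python3 -m handwheel '[{"dx":0,"dy":0,"dz":0,"wx":0,"wy":0,"wz":0,"claw":10},{"dx":0,"dy":0,"dz":0.2,"wx":0,"wy":0,"wz":0,"claw":10},{"dx":0,"dy":0,"dz":0,"wx":0,"wy":0,"wz":0,"claw":10}]' 40
```

```text
clock: 25.95
position: [0.6027, -0.1251, 0.0554]
tool_rot: [-3.141, -0.0, 1.388]
force: [-0.6, -0.3, -0.8]
grip_width: 0.02
finger_force: 39.4
clock: 26.32
position: [0.6028, -0.1253, 0.0539]
tool_rot: [3.141, -0.0, 1.388]
force: [-0.2, -0.5, -1.0]
grip_width: 0.0204
finger_force: 39.4
```

```bash
python3 -m handwheel '[{"dx":0,"dy":0,"dz":0.15,"wx":0,"wy":0,"wz":0,"claw":10},{"dx":0,"dy":0,"dz":0,"wx":0,"wy":0,"wz":0,"claw":10},{"dx":0,"dy":0,"dz":0,"wx":0,"wy":0,"wz":0,"claw":10}]' 40
python3 -m handwheel '[{"dx":0,"dy":0,"dz":0,"wx":0,"wy":0,"wz":0,"claw":35},{"dx":0,"dy":0,"dz":0,"wx":0,"wy":0,"wz":0,"claw":50},{"dx":0,"dy":0,"dz":0,"wx":0,"wy":0,"wz":0,"claw":60},{"dx":0,"dy":0,"dz":-1.5,"wx":0,"wy":0,"wz":0,"claw":60},{"dx":0,"dy":0,"dz":-3,"wx":0,"wy":0,"wz":0,"claw":60},{"dx":0,"dy":0,"dz":-3.5,"wx":0,"wy":0,"wz":0,"claw":60},{"dx":0,"dy":0,"dz":-4.5,"wx":0,"wy":0,"wz":0,"claw":60},{"dx":0,"dy":0,"dz":-2,"wx":0,"wy":0,"wz":0,"claw":60}]' 40
python3 - <<'E'
from h import *
delta(.472,.324,.19)
E
```

```text
clock: 26.7
position: [0.6033, -0.1254, 0.0527]
tool_rot: [3.14, -0.0, 1.388]
force: [0.4, -0.7, 4.3]
grip_width: 0.0202
finger_force: 40.0
clock: 27.7
position: [0.6036, -0.1253, 0.2009]
tool_rot: [3.138, -0.0, 1.388]
force: [0.5, -0.5, -1.0]
grip_width: 0.051
finger_force: 0.0
pos [ 0.6036 -0.1253  0.2009] rot [ 3.1381e+00 -1.0000e-04  1.3878e+00] t 27.7 d cm [ 41.79 -21.12   1.02] w [0 0 0]
```

```bash
python3 -m handwheel '[{"dx":4,"dy":-2,"dz":0,"wx":0,"wy":0,"wz":0,"claw":65},{"dx":4,"dy":-2,"dz":0,"wx":0,"wy":0,"wz":0,"claw":65},{"dx":4,"dy":-2,"dz":0,"wx":0,"wy":0,"wz":0,"claw":65},{"dx":4,"dy":-2,"dz":0,"wx":0,"wy":0,"wz":0,"claw":65},{"dx":4,"dy":-2,"dz":0,"wx":0,"wy":0,"wz":0,"claw":65},{"dx":4,"dy":-2,"dz":0,"wx":0,"wy":0,"wz":0,"claw":65},{"dx":4,"dy":-2,"dz":0,"wx":0,"wy":0,"wz":0,"claw":65},{"dx":4,"dy":-2,"dz":0,"wx":0,"wy":0,"wz":0,"claw":65}]' 40
python3 -m handwheel '[{"dx":3.3,"dy":-1.7,"dz":0,"wx":0,"wy":0,"wz":0,"claw":65},{"dx":3.3,"dy":-1.7,"dz":0,"wx":0,"wy":0,"wz":0,"claw":65},{"dx":3.2,"dy":-1.7,"dz":0,"wx":0,"wy":0,"wz":0,"claw":65},{"dx":0,"dy":0,"dz":2.5,"wx":0,"wy":0,"wz":0,"claw":65},{"dx":0,"dy":0,"dz":2.5,"wx":0,"wy":0,"wz":0,"claw":65},{"dx":0,"dy":0,"dz":2,"wx":0,"wy":0,"wz":0,"claw":65},{"dx":0,"dy":0,"dz":0,"wx":0,"wy":0,"wz":0,"claw":65},{"dx":0,"dy":0,"dz":0,"wx":0,"wy":0,"wz":0,"claw":65}]' 40
python3 - <<'E'
from h import *
f=optics.grab_frame('wrist')
for b in blobs(color(f,'red'),400): print(b, back(f,*b[0],.08))
for d in optics.masks_of('bottle_red','wrist'): print(d['p'],d['rect'],pose(f,d['region'],.472,.324)[0][:4])
delta(.472,.324,.044)
E
```

```text
clock: 28.7
position: [0.5033, 0.2198, 0.1984]
tool_rot: [3.141, -0.0, 1.388]
force: [0.3, 0.5, 0.8]
grip_width: 0.0554
finger_force: 0.0
clock: 29.7
position: [0.4717, 0.3245, 0.1285]
tool_rot: [3.141, -0.001, 1.388]
force: [0.3, -0.6, 0.2]
grip_width: 0.0554
finger_force: 0.0
([322.0, 248.4], 1040, [304, 230, 37, 38]) [0.47084685 0.3243249 ]
0.91 [294.0, 197.3, 57.1, 67.0] [(0.92, 20, 0.472, 0.324), (0.915, 15, 0.472, 0.324), (0.901, 25, 0.472, 0.324), (0.899, 10, 0.472, 0.324)]
pos [0.4718 0.3244 0.1284] rot [ 3.1405e+00 -1.1000e-03  1.3876e+00] t 29.8 d cm [-0.05  0.02  8.44] w [0 0 0]
```

```bash
python3 -m handwheel '[{"dx":0,"dy":-0.05,"dz":0,"wx":0,"wy":0,"wz":-0.163,"claw":65},{"dx":0,"dy":0,"dz":0.3,"wx":0,"wy":0,"wz":-0.163,"claw":65},{"dx":0,"dy":0,"dz":1,"wx":0,"wy":0,"wz":-0.163,"claw":65},{"dx":0,"dy":0,"dz":1,"wx":0,"wy":0,"wz":0,"claw":65},{"dx":0,"dy":0,"dz":2,"wx":0,"wy":0,"wz":0,"claw":65},{"dx":0,"dy":0,"dz":2,"wx":0,"wy":0,"wz":0,"claw":65},{"dx":0,"dy":0,"dz":2.1,"wx":0,"wy":0,"wz":0,"claw":65},{"dx":0,"dy":0,"dz":0,"wx":0,"wy":0,"wz":0,"claw":65}]' 40
python3 -m handwheel '[{"dx":0,"dy":0,"dz":0,"wx":0,"wy":0,"wz":0,"claw":10},{"dx":0,"dy":0,"dz":0,"wx":0,"wy":0,"wz":0,"claw":10},{"dx":0,"dy":0,"dz":0,"wx":0,"wy":0,"wz":0,"claw":10},{"dx":0,"dy":0,"dz":0,"wx":0,"wy":0,"wz":0,"claw":10},{"dx":0,"dy":0,"dz":0,"wx":0,"wy":0,"wz":0,"claw":10},{"dx":0,"dy":0,"dz":0,"wx":0,"wy":0,"wz":0,"claw":10}]' 40
```

```text
clock: 30.8
position: [0.4698, 0.3237, 0.0413]
tool_rot: [-3.139, 0.001, 1.876]
force: [0.1, 0.2, 0.2]
grip_width: 0.0555
finger_force: 0.0
clock: 31.55
position: [0.4713, 0.3245, 0.044]
tool_rot: [3.14, -0.0, 1.876]
force: [-0.9, -0.7, 6.0]
grip_width: 0.02
finger_force: 39.2
```

```bash
python3 -m handwheel '[{"dx":0,"dy":0,"dz":-1,"wx":0,"wy":0,"wz":0,"claw":10},{"dx":0,"dy":0,"dz":-2.4,"wx":0,"wy":0,"wz":0,"claw":10},{"dx":0,"dy":0,"dz":-3,"wx":0,"wy":0,"wz":0,"claw":10},{"dx":0,"dy":0,"dz":-3,"wx":0,"wy":0,"wz":0,"claw":10},{"dx":0,"dy":0,"dz":-3,"wx":0,"wy":0,"wz":0,"claw":10},{"dx":0,"dy":0,"dz":-3,"wx":0,"wy":0,"wz":0,"claw":10},{"dx":0,"dy":0,"dz":0,"wx":0,"wy":0,"wz":0,"claw":10}]' 40
python3 - <<'E'
from h import *
delta(.636,.0575,.19,np.radians(79.5))
E
```

```text
clock: 32.42
position: [0.4716, 0.3248, 0.1999]
tool_rot: [3.138, -0.001, 1.877]
force: [-0.7, -0.6, -0.9]
grip_width: 0.0202
finger_force: 39.2
pos [0.4716 0.3248 0.1999] rot [ 3.1378e+00 -1.0000e-03  1.8765e+00] t 32.425 d cm [-30.44   7.62   0.99] w [ 0.003 -0.002  0.489]
```

```bash
python3 -m handwheel '[{"dx":-2.5,"dy":0.62,"dz":0,"wx":0,"wy":0,"wz":0,"claw":10},{"dx":-4,"dy":1,"dz":0,"wx":0,"wy":0,"wz":0,"claw":10},{"dx":-4,"dy":1,"dz":0,"wx":0,"wy":0,"wz":0,"claw":10},{"dx":-4,"dy":1,"dz":0,"wx":0,"wy":0,"wz":0,"claw":10},{"dx":-4,"dy":1,"dz":0,"wx":0,"wy":0,"wz":0,"claw":10},{"dx":-4,"dy":1,"dz":0,"wx":0,"wy":0,"wz":0,"claw":10},{"dx":-4,"dy":1,"dz":0,"wx":0,"wy":0,"wz":0,"claw":10},{"dx":-3.94,"dy":1,"dz":0,"wx":0,"wy":0,"wz":0,"claw":10}]' 40
python3 -m handwheel '[{"dx":0,"dy":0,"dz":0,"wx":0,"wy":0,"wz":0.163,"claw":10},{"dx":0,"dy":0,"dz":0,"wx":0,"wy":0,"wz":0.163,"claw":10},{"dx":0,"dy":0,"dz":0,"wx":0,"wy":0,"wz":0.163,"claw":10},{"dx":0,"dy":0,"dz":0,"wx":0,"wy":0,"wz":0,"claw":10},{"dx":0,"dy":0,"dz":0,"wx":0,"wy":0,"wz":0,"claw":10}]' 40
python3 - <<'E'
from h import *
delta(.636,.0575,.0521,np.radians(79.5))
E
```

```text
clock: 33.42
position: [0.6355, 0.0555, 0.1968]
tool_rot: [-3.141, -0.0, 1.877]
force: [0.2, 0.5, 0.7]
grip_width: 0.0202
finger_force: 39.2
clock: 34.05
position: [0.635, 0.0569, 0.197]
tool_rot: [-3.141, 0.0, 1.392]
force: [-0.1, 0.8, -0.4]
grip_width: 0.0201
finger_force: 39.3
pos [0.635  0.0569 0.197 ] rot [-3.1412e+00  1.0000e-04  1.3917e+00] t 34.05 d cm [ 0.07  0.09 14.49] w [-0.     0.     0.004]
```

```bash
python3 -m handwheel '[{"dx":0,"dy":0.1,"dz":1.5,"wx":0,"wy":0,"wz":0,"claw":10},{"dx":0,"dy":0,"dz":2.5,"wx":0,"wy":0,"wz":0,"claw":10},{"dx":0,"dy":0,"dz":2.5,"wx":0,"wy":0,"wz":0,"claw":10},{"dx":0,"dy":0,"dz":2.5,"wx":0,"wy":0,"wz":0,"claw":10},{"dx":0,"dy":0,"dz":2.5,"wx":0,"wy":0,"wz":0,"claw":10},{"dx":0,"dy":0,"dz":1.5,"wx":0,"wy":0,"wz":0,"claw":10},{"dx":0,"dy":0,"dz":1,"wx":0,"wy":0,"wz":0,"claw":10},{"dx":0,"dy":0,"dz":0.2,"wx":0,"wy":0,"wz":0,"claw":10}]' 40
python3 -m handwheel '[{"dx":0,"dy":0,"dz":0,"wx":0,"wy":0,"wz":0,"claw":10},{"dx":0,"dy":0,"dz":0.2,"wx":0,"wy":0,"wz":0,"claw":10},{"dx":0,"dy":0,"dz":0,"wx":0,"wy":0,"wz":0,"claw":10}]' 40
python3 -m handwheel '[{"dx":0,"dy":0,"dz":0.15,"wx":0,"wy":0,"wz":0,"claw":10},{"dx":0,"dy":0,"dz":0,"wx":0,"wy":0,"wz":0,"claw":10},{"dx":0,"dy":0,"dz":0,"wx":0,"wy":0,"wz":0,"claw":10}]' 40
```

```text
clock: 35.05
position: [0.6361, 0.0567, 0.0548]
tool_rot: [-3.141, -0.0, 1.388]
force: [0.9, 0.8, -0.8]
grip_width: 0.0202
finger_force: 39.3
clock: 35.42
position: [0.6363, 0.0567, 0.0534]
tool_rot: [3.141, -0.0, 1.388]
force: [0.7, -0.1, -0.4]
grip_width: 0.0202
finger_force: 39.3
clock: 35.8
position: [0.6364, 0.0568, 0.052]
tool_rot: [3.141, -0.0, 1.388]
force: [-0.5, 0.3, 5.3]
grip_width: 0.0205
finger_force: 39.8
```

Contact at 5 N. Release, retreat and inspect.

```bash
python3 -m handwheel '[{"dx":0,"dy":0,"dz":0,"wx":0,"wy":0,"wz":0,"claw":35},{"dx":0,"dy":0,"dz":0,"wx":0,"wy":0,"wz":0,"claw":50},{"dx":0,"dy":0,"dz":0,"wx":0,"wy":0,"wz":0,"claw":60},{"dx":0,"dy":0,"dz":-1.5,"wx":0,"wy":0,"wz":0,"claw":60},{"dx":0,"dy":0,"dz":-3,"wx":0,"wy":0,"wz":0,"claw":60},{"dx":0,"dy":0,"dz":-3.5,"wx":0,"wy":0,"wz":0,"claw":60},{"dx":0,"dy":0,"dz":-4.5,"wx":0,"wy":0,"wz":0,"claw":60},{"dx":-4,"dy":0,"dz":-3,"wx":0,"wy":0,"wz":0,"claw":60}]' 40
python3 -m handwheel '[{"dx":-4,"dy":0,"dz":-1,"wx":0,"wy":0,"wz":0,"claw":60},{"dx":-4,"dy":0,"dz":0,"wx":0,"wy":0,"wz":0,"claw":60},{"dx":-4,"dy":0,"dz":0,"wx":0,"wy":0,"wz":0,"claw":60},{"dx":-4,"dy":0,"dz":0,"wx":0,"wy":0,"wz":0,"claw":60},{"dx":-4,"dy":0,"dz":0,"wx":0,"wy":0,"wz":0,"claw":60},{"dx":0,"dy":0,"dz":0,"wx":0,"wy":0,"wz":0,"claw":60}]' 40
python3 - <<'E'
from h import *
f=optics.grab_frame('wrist'); g=optics.grab_frame('scene')
a=cv2.resize(f['frame'],(400,300)); b=cv2.resize(g['frame'][180:360,180:420],(400,300),interpolation=cv2.INTER_CUBIC)
cv2.imwrite('pics/c9.png',np.hstack([a,b]))
for c,X in(('blue',(.424,-.218,.078)),('red',(.4525,-.0742,.078))): print(c,np.round(proj(g,X),1),[b for b in blobs(color(g,c),60) if b[0][0]<340 and b[0][1]<230 and b[0][1]>170])
E
```

```text
clock: 36.8
position: [0.6295, 0.0202, 0.21]
tool_rot: [3.139, -0.002, 1.392]
force: [1.0, -1.2, 0.4]
grip_width: 0.0511
finger_force: 0.0
clock: 37.55
position: [0.5917, -0.1828, 0.2176]
tool_rot: [3.141, 0.001, 1.383]
force: [-0.8, 1.1, 0.3]
grip_width: 0.0512
finger_force: 0.0
blue [270.  190.5] [([270.0, 190.5], 81, [266, 186, 9, 10])]
red [319.5 212.9] [([319.1, 212.7], 135, [313, 207, 13, 12])]
```

View pics/c9.png

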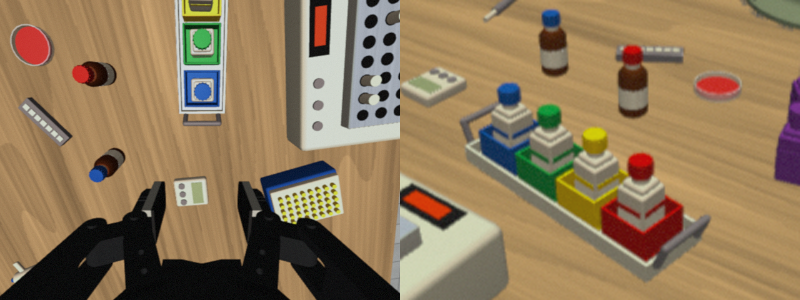

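All four white bottles stand upright in their liners, with caps at (508,95), (549,117), (596,142) and (641,167). The amber caps haven't moved, so I'm handing in.

```bash
python3 -c "from workcell import job_done; print(job_done())"
```

```text
the job is handed in; nothing more can be done
None
```

All four square white bottles stand upright in the liners matching their caps, the amber and purple bottles were left alone, and the job was handed in at about 38 s; it returned no verdict, and the only slip was one empty grip on the yellow bottle before it was picked up.

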